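# Release a pattern roller from the sprung rack and lay it on its rest

## Task

A pattern roller waits behind the sprung gate of the sloping wooden rack. Pull the gate's T-handle straight up to its stop so that the roller rolls down to the lower end, then ease the handle back down until the gate is fully home, without letting it snap. Then take the roller and set it down gently on the empty roller rest, lying lengthwise along its two bars and cradled between them, leaving the other roller and the tea glass where they are.

Things in the scene. Friction and masses are not known exactly. Their poses are not given: they have to be found in the camera images.
- rack: Sloping pale wood rack, fixed, 265 x 124 mm. Origin on the table under its middle, z up. Floor falls 7 degrees towards its -x, 35 mm high at x = 0. Side walls 30 mm above the floor, inner faces y = +-54 mm. Stop blocks 30 mm high at x = -133 mm leave a 56 mm middle gap. Gate at x = +30 mm between steel posts (y = +-67 mm), crossbeam top z = 120 mm. Roller starts at x = +62 mm.
- rack_rest (a point): Where the roller's centre comes to rest against the stop blocks at the rack's lower end: x = -107.5 mm, y = 0, z = 50 mm in the rack's frame. Axes as the rack's.
- gate_handle (a point): Centre of the gate's wooden T-handle, a bar 64 mm long along the rack's y, 14 mm wide along the rack's x and 14 mm high, on a 10 mm stem above the crossbeam; the clear space under the bar is 43 mm with the gate down. At z = 170 mm with the gate down; moves with the gate.
- gate (a joint): Height in m of the sprung steel gate: 0 fully down (home), 0.065 at its upper stop. A spring pulls it down with about 6 N when down and 14 N at the stop. The roller passes under it from about 0.052.
- roller: The loose pattern roller to be moved, about 0.4 kg: dark wooden cylinder 44 mm in diameter and 76 mm long between two brass end collars 56 mm in diameter and 12 mm thick; 100 mm long overall. Origin: its centre. Its own y is its long axis; x and z turn as it rolls.
- rest: The empty roller rest, fixed: wooden base 140 mm (x) by 90 mm (y) by 12 mm, two wooden end plates with inner faces at x = +-62 mm, 58 mm high, and between them two steel bars 10 mm in diameter along x at y = +-22 mm, axes at z = 45 mm. Origin: centre of the underside. A roller lies cradled between the bars, its long axis along the rest's x.
- rest_seat (a point): Centre of a roller that lies properly on the bars of the empty rest: x = 0, y = 0, z = 69.6 mm in the rest's frame. Axes as the rest's.
- rest_full: A second, identical roller rest, already occupied by another roller; same origin and axes. Leave alone.
- roller2: The other, identical roller lying on the occupied rest. Origin: its centre. Leave alone.
- tea_glass: Amber tea glass, 64 mm diameter, 85 mm high. Origin: centre of underside. Bystander.
Not all that is in view belongs to the job. What is shaped like the roller but pink is not meant.

How it is judged:
By the outcome, as a careful person would: the job done as asked, in the order asked, and still so for the second after the job is handed in, with the robot touching nothing.
It also fails if it takes over 58 s, if anything falls off the work surface, if the arm or the gripper's body presses on something with over 40 N, if the wrist force passes 120 N, or if a joint passes its speed limit or range.

## Robot

A 6-joint arm with a two-finger parallel gripper is mounted at the origin on the work surface. World frame = base frame: x ahead of the robot, y to its left, z up, the work surface at z = 0. Lengths are in m, angles in degrees, forces in N, time in s.
With the tool pointing down it reaches from about 0.325 to 0.775 m from the base axis. Payload 5.5 kg.
Tool frame: the origin (TCP) lies on the centre line of the jaws, within the pads' length; the fingertips stand nose_length ahead of it and the grasp point (between the pads) lies 11 mm behind it (nose_length is the distance from the TCP to the fingertips, in m); z points along the fingers, y is the line along which they close (so a half turn about z gives the same grasp; the last joint's range is limited). The gripper opens to 85 mm and grips with 20 to 120 N. Pads are 22 mm wide; open, the fingers measure 114 mm over their backs; the gripper's body (76 mm by 85 mm) begins 54 mm behind the grasp point. The pads swing forward as they close: fully open they stand 13 mm farther back than shut.
Start: joints at [63.787, 5.22, 70.514, -0, 104.267, -3.249], TCP at [0.234, 0.552, 0.206] pointing down, gripper open.
Joint ranges: [-164.24, 164.24], [-49.07, 125.15], [9.68, 141.18], [-86.29, 266.29], [3.28, 154.24], [-151.56, 151.56]. Speed limits (degrees/s): [147.25, 147.25, 172.46, 180, 180, 180].

## Interface

Orientations are given as a 3x3 rotation matrix whose columns are the frame's x, y, z axes.
In Python, from cell import * gives the robot as it stands.
- The arm moves only by the shell command python3 -m inch 'ROWS'. ROWS is JSON, a list that holds one entry, the list of rows, each a list of 5 numbers: the finger opening in mm, from 0 to 85.4, then the shift along the tool's x, y, z normalised to -1 to 1, where 1 is 4 cm, then the turn about the tool's z normalised to -1 to 1, where 1 is 45 degrees. In form: [[[gripper, dx, dy, dz, roll], ...]]. A call has 1 to 8 rows; each row shifts and turns the commanded pose from where the row before left it, along the tool's axes as they then stand; what a row does not reach is not made up. A row lasts 1/12 s, in which the tool goes at most 41.7 mm and 7.16 degrees, less where a joint would pass 70% of its speed; a pose out of reach is approached as far as the arm can. A call with a number of a shift or a turn outside -1 to 1 is refused whole. A call with a gripper value outside its range is refused whole. The fingers move at their own pace and stop on an object; the grip force is fixed at half the most. Time passes only in rows, so rows that do not move let the fingers close. It gives the time, the measured TCP pose, the force, the opening and the grip force at its end, in the units of the state.
- get_state(): the state, without advancing time (a new reading comes with each control period).
- get_image(name): name is "side" or "top"; returns a dict with "frame" (420x560x3 uint8, blue, green, red), "depth" (420x560 float32, m along the optical axis (not along the pixel's ray), 0 where there is no reading), "intrinsics" (3x3 intrinsics, pixels), "R" (3x3) and "t" (3): a world point X has camera coordinates R X + t. Camera axes: x right, y down, z forward; pixel columns grow to the right and rows downward; lengths in m; the calibration is good to about 2 mm. A picture is of the moment at which its call begins.
- hand_in(): hands the job in; it is judged then, once.
The state is a dict: "time_s": time; "joint_positions": joint angles; "qvel": joint speeds; "joint_torque": joint torques, N m; "ee_pos": TCP position; "ee_rot": TCP orientation; "ft_force": force on the tool from outside, world axes, zero at the start; "moment": the same for the moment, N m; "grip_width": finger opening in m; "grasp_force": force on a finger pad.
Only numpy, scipy, OpenCV 4.12 (cv2) and the standard library are available. Lean on these libraries where they do the work, as an engineer would, in place of code of your own. Each camera call takes 0.05 s, during which the arm holds its last target. There are 200 camera calls.

## Working session

There is one attempt and no reset: what is moved stays moved. The work goes in short steps, Python scripts to look and compute and a shell command to move; the robot and the scene stay as the last step left them, time stands still between calls to the robot, and variables do not carry over. Pictures are saved under pics/ and viewed, at most 10 in all, crops included, and the job is handed in when it is done.

```bash
mkdir -p pics
python3 - <<'E'
from cell import *
import cv2,numpy as np
s=get_state();print({k:np.round(v,3).tolist() for k,v in s.items()})
for n in("top","side"):
    d=get_image(n);cv2.imwrite(f"pics/{n}0.png",d["frame"]);np.savez(f"{n}0.npz",**d)
    print(n,d["intrinsics"].tolist(),np.round(d["R"],3).tolist(),np.round(d["t"],3))
E
```

```text
{'time_s': 0.0, 'joint_positions': [63.79, 5.265, 70.582, -0.0, 104.266, -3.248], 'qvel': [0.02, 0.027, -0.048, -0.041, -0.055, -0.016], 'joint_torque': [0.001, -45.873, -41.803, -0.0, 0.012, -0.0], 'ee_pos': [0.234, 0.552, 0.205], 'ee_rot': [[-0.921, 0.39, -0.001], [0.39, 0.921, -0.002], [0.0, -0.002, -1.0]], 'ft_force': [-0.442, -0.018, 0.716], 'moment': [-0.029, -0.023, 0.074], 'grasp_force': 0.0, 'grip_width': 0.085}
top [[480.28655853241133, 0.0, 284.5220679451907], [0.0, 480.28655853241133, 209.26862646076242], [0.0, 0.0, 1.0]] [[-0.006, -1.0, 0.001], [-0.988, 0.006, -0.155], [0.155, -0.001, -0.988]] [0.047 0.579 1.195]
side [[481.3616898385818, 0.0, 284.9155972258758], [0.0, 481.3616898385818, 211.53697794651615], [0.0, 0.0, 1.0]] [[0.982, -0.188, 0.008], [-0.143, -0.772, -0.619], [0.123, 0.607, -0.785]] [-0.559  0.183  1.299]
```

View pics/top0.png

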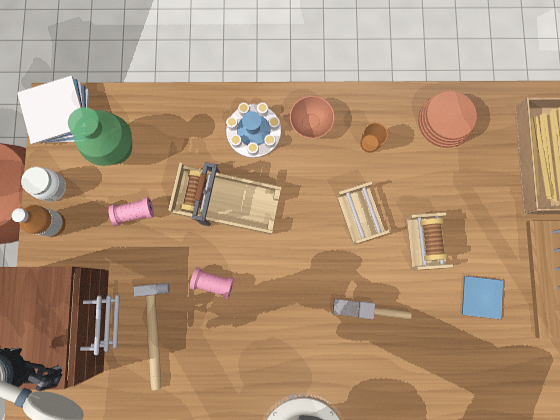

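View pics/side0.png

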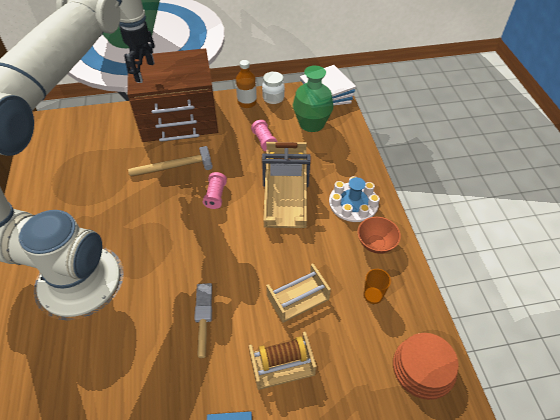

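Top view: rack at (225,200) with gate beam at (204,193), dark roller behind it at (192,188), empty rest at (362,212), full rest at (430,240), glass at (374,138). Side view shows the same: rack (287,190), handle (287,146), empty rest (299,293).
Candidates for the roller (top pixels): the dark one in the rack (192,188), the dark one on the full rest (432,240, roller2), pink ones (130,211) and (211,283). I choose (192,188).

Run:
```python
import cv2,numpy as np
a=cv2.imread("pics/top0.png");b=cv2.imread("pics/side0.png")
def c(i,x,y,w,h,W,H):return cv2.resize(i[y:y+h,x:x+w],(W,H),interpolation=cv2.INTER_CUBIC)
o=np.zeros((600,800,3),np.uint8)
o[:300,:400]=c(a,160,150,133,100,400,300)   # x3
o[:300,400:]=c(a,310,160,133,100,400,300)
o[300:,:400]=c(b,240,132,133,100,400,300)
o[300:,400:]=c(b,235,245,133,100,400,300)
cv2.imwrite("pics/crop.png",o)
```

```text
(no output)
```

View pics/crop.png

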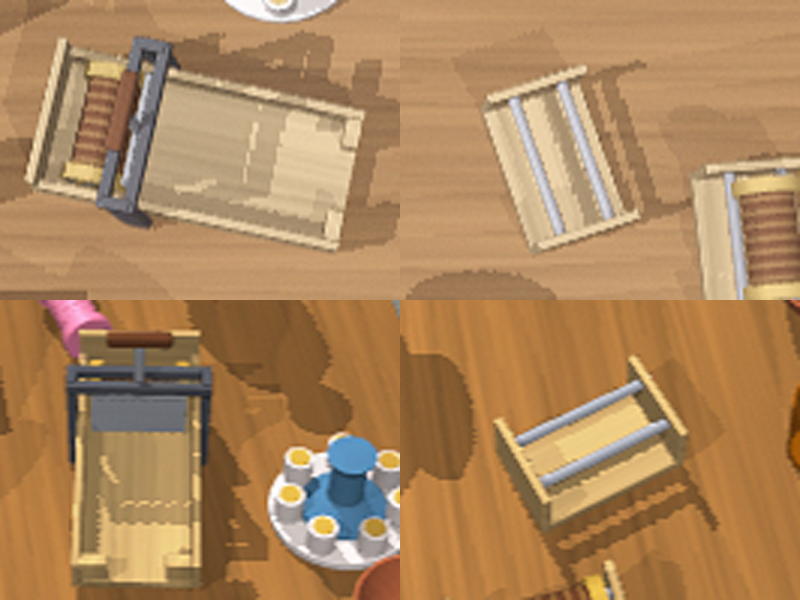

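The crop confirms the dark ribbed roller with brass collars behind the steel gate; the handle is at top pixel (201,187), the stop blocks are at the right end, and the rest's bars slant at about 70°.

```bash
cat > h.py <<'E'
import numpy as np,cv2
def cloud(d):
    K,R,t,D=d["intrinsics"],d["R"],d["t"],d["depth"]
    v,u=np.mgrid[:420,:560]; 
    P=np.stack([(u-K[0,2])/K[0,0]*D,(v-K[1,2])/K[1,1]*D,D],-1)
    X=(P-t)@R; X[D==0]=np.nan; return X
def ray(d,u,v,z):
    K,R,t=d["intrinsics"],d["R"],d["t"]
    c=-R.T@t; r=R.T@np.linalg.inv(K)@[u,v,1]; return c+r*(z-c[2])/r[2]
def rect(P):
    (c,s,a)=cv2.minAreaRect((P[:,:2]*1000).astype(np.float32)); return np.round(c,1),np.round(s,1),round(a,1),len(P)
E
python3 - <<'E'
from h import *
C={n:cloud(np.load(n+"0.npz")) for n in("top","side")}
B={"top":((160,150,293,250),(330,175,392,250)),"side":((255,135,320,232),(262,262,335,328))}
for n in C:
    X=C[n]; im=cv2.imread(f"pics/{n}0.png").astype(int); d=np.load(n+"0.npz")
    def sub(b,lo,hi):
        P=X[b[1]:b[3],b[0]:b[2]].reshape(-1,3); return P[(P[:,2]>lo)&(P[:,2]<hi)]
    rk,rs=B[n]
    print(n,"table z",np.nanmedian(X[250:270,230:300,2]))
    for nm,b,lo,hi in(("handle",rk,.16,.19),("beam",rk,.108,.13),("rackall",rk,.02,.09),("rest all",rs,.006,.08),("rest >.04",rs,.042,.08),("rest base",rs,.006,.018)):
        P=sub(b,lo,hi)
        if len(P)>4: print(nm,rect(P),"z med",np.round(np.percentile(P[:,2],[5,50,95]),4),"mean",np.round(P.mean(0),4))
    # bars by colour: grey low-sat light
    hsv=cv2.cvtColor(im.astype(np.uint8),cv2.COLOR_BGR2HSV); m=np.zeros((420,560),bool)
    m[rs[1]:rs[3],rs[0]:rs[2]]=1; m&=(hsv[...,1]<60)&(hsv[...,2]>100)&(X[...,2]>.03)
    k,l,st,_=cv2.connectedComponentsWithStats(m.astype(np.uint8))
    for i in range(1,k):
        if st[i,4]>15:
            P=X[l==i]; vv,uu=np.nonzero(l==i)
            Q=np.array([ray(d,u,v,.049) for u,v in zip(uu,vv)])
            print("bar",rect(P),np.round(np.median(P[:,2]),4),"ray",rect(Q))
E
```

```text
top table z 0.0001244640160408611
handle (array([613.3, 240.1]), array([14.8, 63. ]), 78.2, 174) z med [0.1699 0.1763 0.1794] mean [0.6125 0.2395 0.1757]
beam (array([620.4, 270.7]), array([ 95.4, 144.8]), 78.3, 545) z med [0.1093 0.1193 0.124 ] mean [0.6129 0.2482 0.1183]
rackall (array([642.8, 188.5]), array([271. , 216.8]), 81.9, 3870) z med [0.0217 0.0354 0.0803] mean [0.6044 0.1858 0.0414]
rest all (array([ 577.4, -152. ]), array([192. , 152.1]), 3.7, 1907) z med [0.008  0.0137 0.0581] mean [ 0.5702 -0.1557  0.0254]
rest >.04 (array([ 569.7, -158.1]), array([140.2,  89.2]), 17.9, 618) z med [0.045  0.0508 0.0605] mean [ 0.5701 -0.1574  0.0519]
rest base (array([ 577.4, -152. ]), array([192. , 152.1]), 3.7, 1225) z med [0.0075 0.0118 0.016 ] mean [ 0.5696 -0.1553  0.0118]
bar (array([ 575.8, -179.6]), array([124.7,  11.4]), 16.9, 190) 0.0488 ray (array([ 576.3, -178.9]), array([124.8,  10.1]), 17.7, 190)
bar (array([ 563.2, -137.4]), array([124.1,  10.5]), 17.8, 190) 0.0487 ray (array([ 563.4, -136.9]), array([124.6,  10. ]), 17.6, 190)
side table z -0.0017775520303781943
handle 
[... 317 characters left out ...]
36  0.0812] mean [0.6024 0.1967 0.0428]
rest all (array([ 562. , -164.5]), array([158.5,  93. ]), 17.0, 1876) z med [0.0078 0.0133 0.0561] mean [ 0.5732 -0.1671  0.0259]
rest >.04 (array([ 570.7, -162.2]), array([141.3,  90.6]), 17.8, 636) z med [0.0435 0.0491 0.0585] mean [ 0.5703 -0.164   0.0502]
rest base (array([ 560.9, -164.7]), array([156.6,  92.5]), 17.3, 1071) z med [0.0073 0.0106 0.0147] mean [ 0.5753 -0.1686  0.0107]
bar (array([ 566. , -141.2]), array([122.3,  10.1]), 17.2, 164) 0.0469 ray (array([ 566.7, -142.5]), array([123.1,  10.1]), 17.5, 164)
bar (array([ 579.4, -182.2]), array([122.4,  11.4]), 16.9, 174) 0.0471 ray (array([ 579.8, -184.3]), array([121.5,  10.2]), 17.7, 174)
```

```bash
cat >> h.py <<'E'
def plan(x,y,z,ang=None):
    from cell import get_state
    s=get_state();R=np.array(s["ee_rot"]);p=np.array(s["ee_pos"])
    cur=np.degrees(np.arctan2(R[1,1],R[0,1])); da=0 if ang is None else (cur-ang+90)%180-90
    print("pos",np.round(p,4),"yang",round(cur,2),"F",np.round(s["ft_force"],1),"grip",round(s["grip_width"],4),s["grasp_force"],"t",s["time_s"],"J6",round(s["joint_positions"][5],1))
    print("total units dx dy dz",np.round(R.T@(np.array([x,y,z])-p)/.04,3),"roll(first shift in present axes)",round(da/45,3))
E
python3 - <<'E'
from h import *
import cell
print([n for n in dir(cell) if n[0]!='_'],getattr(cell,"nose_length",None))
plan(.614,.238,.240,78.2)
E
```

```text
['IKError', 'get_image', 'get_state', 'hand_in', 'nose_length'] 0.008
pos [0.2339 0.5522 0.2049] yang 67.04 F [-0.1 -0.3 -0.4] grip 0.0852 0.0 t 0.1 J6 -3.2
total units dx dy dz [-11.813  -3.527  -0.873] roll(first shift in present axes) -0.248
```

```bash
python3 -m inch '[[[85,-0.3,-0.1,-0.2,0],[85,-0.7,-0.2,-0.2,0],[85,-0.8,-0.24,-0.2,0],[85,-0.8,-0.24,-0.2,0],[85,-0.8,-0.24,-0.1,0],[85,-0.8,-0.24,0,0],[85,-0.8,-0.24,0,0],[85,-0.8,-0.24,0,0]]]' && python3 -m inch '[[[85,-0.8,-0.24,0,0],[85,-0.8,-0.24,0,0],[85,-0.8,-0.24,0,0],[85,-0.8,-0.24,0,0],[85,-0.8,-0.24,0,0],[85,-0.8,-0.24,0,0],[85,-0.8,-0.24,0,-0.12],[85,0,0,0,-0.12]]]'; python3 -c "
from h import *
plan(.614,.238,.200,78.2)"
```

```text
time_s: 0.77
ee_pos: [0.4221, 0.3958, 0.2426]
ee_rot: [[-0.921, 0.391, 0.001], [0.391, 0.921, 0.0], [-0.001, 0.0, -1.0]]
ft_force: [-0.0, 0.1, 0.4]
grip_width: 0.0851
grasp_force: 0.0
time_s: 1.43
ee_pos: [0.6044, 0.2427, 0.2406]
ee_rot: [[-0.977, 0.213, -0.0], [0.213, 0.977, -0.003], [-0.0, -0.003, -1.0]]
ft_force: [0.2, 0.6, -0.4]
grip_width: 0.0854
grasp_force: 0.0
pos [0.6044 0.2427 0.2406] yang 77.71 F [ 0.2  0.6 -0.4] grip 0.0854 0.0 t 1.4333 J6 -58.8
total units dx dy dz [-0.259 -0.06   1.016] roll(first shift in present axes) -0.011
```

```bash
python3 -m inch '[[[85,-0.26,-0.06,0.2,-0.01],[85,0,0,0.4,0],[85,0,0,0.4,0],[85,0,0,0.4,0],[85,0,0,0.4,0],[85,0,0,0.24,0],[85,0,0,0,0],[85,0,0,0,0]]]'
python3 - <<'E'
from h import *
from cell import *
plan(.614,.238,.159,78.2)
o=[]
for n in("top","side"):
    d=get_image(n);f=d["frame"]
    x,y=(160,130) if n=="top" else (220,90)
    o.append(cv2.resize(f[y:y+130,x:x+130],(400,400),interpolation=cv2.INTER_CUBIC))
cv2.imwrite("pics/c1.png",np.hstack(o))
E
```

```text
time_s: 2.1
ee_pos: [0.61, 0.2439, 0.16]
ee_rot: [[-0.979, 0.204, -0.001], [0.204, 0.979, -0.0], [0.001, -0.001, -1.0]]
ft_force: [-0.3, 0.2, 0.5]
grip_width: 0.0851
grasp_force: 0.0
pos [0.61   0.2439 0.16  ] yang 78.24 F [-0.3  0.2  0.5] grip 0.0851 0.0 t 2.1 J6 -59.4
total units dx dy dz [-0.129 -0.125  0.024] roll(first shift in present axes) 0.001
```

View pics/c1.png

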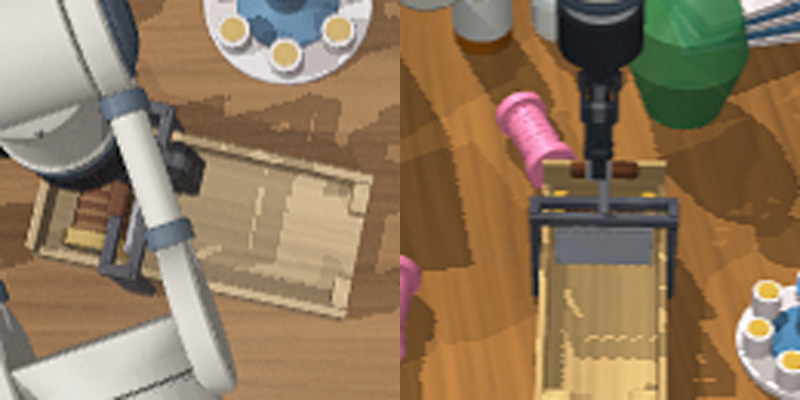

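Fingers straddle the handle bar (side view: fingers over the bar at crop (605,170)); a 5 mm correction remains, then close.

```bash
python3 -m inch '[[[85,-0.08,-0.13,0,0],[60,0,0,0,0],[40,0,0,0,0],[20,0,0,0,0],[10,0,0,0,0],[5,0,0,0,0],[5,0,0,0,0],[5,0,0,0,0]]]' && python3 -m inch '[[[5,0,0,0,0],[5,0,0,0,0],[5,0,0,0,0],[5,0,0,0,0]]]'; python3 -c "
from h import *
plan(.614,.238,.159,78.2)"
```

```text
time_s: 2.87
ee_pos: [0.6123, 0.2384, 0.1602]
ee_rot: [[-0.979, 0.203, -0.0], [0.203, 0.979, -0.0], [0.0, -0.0, -1.0]]
ft_force: [0.5, 0.2, 0.5]
grip_width: 0.0048
grasp_force: 0.0
time_s: 3.2
ee_pos: [0.6123, 0.2383, 0.1603]
ee_rot: [[-0.979, 0.203, -0.0], [0.203, 0.979, 0.0], [0.0, 0.0, -1.0]]
ft_force: [0.4, 0.5, -1.0]
grip_width: 0.0048
grasp_force: 0.0
pos [0.6123 0.2383 0.1603] yang 78.29 F [ 0.4  0.5 -1. ] grip 0.0048 0.0 t 3.2 J6 -60.0
total units dx dy dz [-0.043  0.     0.032] roll(first shift in present axes) 0.002
```

Run:
```python
from h import *
from cell import *
d=get_image("side");f=d["frame"];np.savez("side1.npz",**d)
t=get_image("top");np.savez("top1.npz",**t)
cv2.imwrite("pics/c2.png",np.hstack([cv2.resize(f[100:180,250:330],(400,400),interpolation=cv2.INTER_CUBIC),cv2.resize(t["frame"][130:230,160:260],(400,400),interpolation=cv2.INTER_CUBIC)]))
K,R,tt=d["intrinsics"],d["R"],d["t"]
p=np.array(get_state()["ee_pos"])
for q in(p,p-[0,0,.008]):
  c=K@(R@q+tt);print(c[:2]/c[2], (c[:2]/c[2]-[250,100])*5)
X=cloud(d)[135:165,265:310].reshape(-1,3);P=X[(X[:,2]>.155)];print(np.round(np.nanmin(P,0),3),np.round(np.nanmax(P,0),3))
```

```text
[284.62630613 146.75301403] [173.13153065 233.76507013]
[284.60545664 148.74810138] [173.02728319 243.74050688]
[0.584 0.185 0.155] [0.645 0.25  0.255]
```

View pics/c2.png

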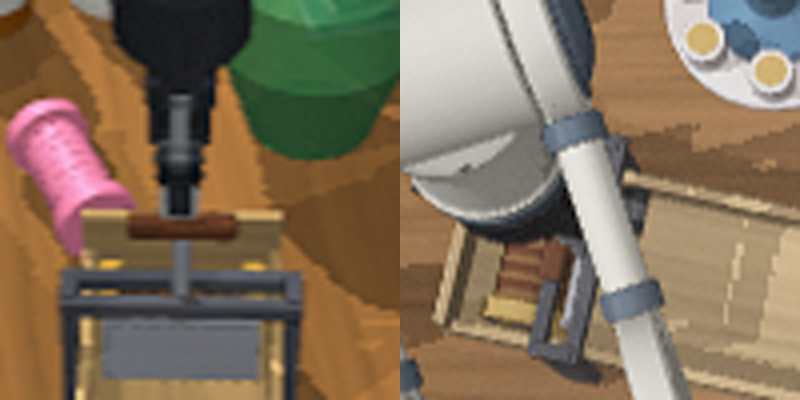

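Run:
```python
from h import *
X=cloud(np.load("side1.npz"))
for v in range(116,160,2): print(v,[np.round(X[v,u],3).tolist() for u in(283,286,289)])
```

```text
116 [[0.6, 0.203, 0.306], [0.607, 0.198, 0.31], [0.616, 0.205, 0.303]]
118 [[0.599, 0.199, 0.303], [0.607, 0.199, 0.302], [0.616, 0.202, 0.299]]
120 [[0.599, 0.198, 0.298], [0.608, 0.2, 0.294], [0.615, 0.197, 0.296]]
122 [[0.599, 0.196, 0.292], [0.608, 0.2, 0.287], [0.615, 0.196, 0.29]]
124 [[0.6, 0.203, 0.28], [0.607, 0.196, 0.284], [0.618, 0.212, 0.269]]
126 [[0.605, 0.225, 0.252], [0.606, 0.192, 0.281], [0.62, 0.218, 0.256]]
128 [[0.598, 0.192, 0.275], [0.604, 0.182, 0.283], [0.615, 0.193, 0.271]]
130 [[0.597, 0.185, 0.275], [0.603, 0.175, 0.283], [0.612, 0.179, 0.277]]
132 [[0.596, 0.178, 0.274], [0.603, 0.173, 0.278], [0.612, 0.177, 0.272]]
134 [[0.597, 0.184, 0.261], [0.605, 0.182, 0.262], [0.613, 0.182, 0.26]]
136 [[0.601, 0.205, 0.235], [0.609, 0.205, 0.233], [0.616, 0.198, 0.238]]
138 [[0.605, 0.225, 0.208], [0.612, 0.22, 0.212], [0.669, 0.447, -0.007]]
140 [[0.604, 0.223, 0.202], [0.613, 0.221, 0.202], [0.665, 0.428, 0.002]]
142 [[0.604, 0.22, 0.197], [0.612, 0.22, 0.196], [0.626, 0.242, 0.173]]
144 [[0.607, 0.238, 0.173], [0.615, 0.234, 0.175], [0.623, 0.23, 0.177]]
146 [[0.606, 0.232, 0.17], [0.614, 0.228, 0.172], [0.623, 0.229, 0.17]]
148 [[0.623, 0.315, 0.08], [0.616, 0.234, 0.158], [0.641, 0.312, 0.08]]
150 [[0.622, 0.314, 0.073], [0.615, 0.232, 0.153], [0.64, 0.306, 0.077]]
152 [[0.623, 0.315, 0.062], [0.615, 0.232, 0.144], [0.641, 0.309, 0.065]]
154 [[nan, nan, nan], [0.616, 0.234, 0.135], [0.628, 0.247, 0.119]]
156 [[0.609, 0.244, 0.118], [0.616, 0.233, 0.127], [0.626, 0.241, 0.117]]
158 [[0.609, 0.244, 0.109], [0.615, 0.231, 0.121], [0.626, 0.241, 0.109]]
```

The picture shows the closed fingers ending above the handle (crop rows to ~215). By depth their tips stand at z≈0.19 while the reported TCP is at 0.160. So the real tip is about 40 mm higher than the state implies. I'll open, go down and check with the camera.

```bash
python3 -m inch '[[[85,0,0,0,0],[85,0,0,0,0],[85,0,0,0,0],[85,0,0,0,0],[85,0,0,0,0],[85,0,0,0,0],[85,-0.04,0,0,0],[85,0,0,0,0]]]' && python3 -m inch '[[[85,0,0,0.2,0],[85,0,0,0.2,0],[85,0,0,0.2,0],[85,0,0,0.2,0],[85,0,0,0.15,0],[85,0,0,0,0]]]'
python3 - <<'E'
from h import *
from cell import *
plan(.614,.238,.120,78.2)
d=get_image("side");np.savez("side2.npz",**d)
X=cloud(d);m=(X[...,1]<.222)&(X[...,1]>.15)&(abs(X[...,0]-.61)<.03)&(X[...,2]>.128)&(X[...,2]<.25)
P=X[m];print(len(P));
for v in range(130,175,2):
  r=X[v,270:305];k=m[v,270:305]
  if k.any():print(v,k.sum(),np.round(r[k].mean(0),3))
E
```

```text
time_s: 3.97
ee_pos: [0.6141, 0.2379, 0.1602]
ee_rot: [[-0.979, 0.203, 0.0], [0.203, 0.979, -0.0], [-0.0, -0.0, -1.0]]
ft_force: [0.1, 0.5, -0.0]
grip_width: 0.0846
grasp_force: 0.0
time_s: 4.47
ee_pos: [0.6129, 0.2377, 0.1195]
ee_rot: [[-0.979, 0.203, -0.004], [0.203, 0.979, -0.001], [0.003, -0.002, -1.0]]
ft_force: [0.0, 0.2, -0.9]
grip_width: 0.0848
grasp_force: 0.0
pos [0.6129 0.2377 0.1195] yang 78.29 F [ 0.   0.2 -0.9] grip 0.0848 0.0 t 4.4667 J6 -60.1
total units dx dy dz [-0.025  0.014 -0.013] roll(first shift in present axes) 0.002
238
130 6 [0.61  0.216 0.245]
132 6 [0.61  0.215 0.239]
134 8 [0.607 0.203 0.243]
136 3 [0.612 0.205 0.233]
138 2 [0.608 0.204 0.226]
140 4 [0.611 0.197 0.225]
142 12 [0.602 0.176 0.239]
144 8 [0.599 0.169 0.238]
146 9 [0.599 0.167 0.233]
148 9 [0.601 0.177 0.216]
150 10 [0.601 0.171 0.214]
152 10 [0.601 0.166 0.211]
154 9 [0.599 0.165 0.206]
156 7 [0.603 0.183 0.179]
158 7 [0.603 0.185 0.169]
160 7 [0.604 0.188 0.158]
```

Now the near finger reaches below the bar (tip z≈0.156, row 161). Close.

```bash
python3 -m inch '[[[60,0,0,0,0],[40,0,0,0,0],[25,0,0,0,0],[10,0,0,0,0],[5,0,0,0,0],[5,0,0,0,0],[5,0,0,0,0],[5,0,0,0,0]]]' && python3 -m inch '[[[5,0,0,0,0],[5,0,0,0,0],[5,0,0,0,0]]]'
```

```text
time_s: 5.18
ee_pos: [0.6143, 0.2394, 0.1228]
ee_rot: [[-0.979, 0.202, 0.002], [0.202, 0.979, 0.002], [-0.001, 0.003, -1.0]]
ft_force: [1.7, 4.3, 0.4]
grip_width: 0.0131
grasp_force: 59.3
time_s: 5.43
ee_pos: [0.6143, 0.2395, 0.1228]
ee_rot: [[-0.979, 0.202, 0.002], [0.202, 0.979, 0.002], [-0.001, 0.003, -1.0]]
ft_force: [1.5, 4.6, 0.9]
grip_width: 0.0128
grasp_force: 59.4
```

```bash
python3 -m inch '[[[5,0,0.03,-0.1,0],[5,0,0,-0.2,0],[5,0,0,-0.2,0],[5,0,0,-0.2,0],[5,0,0,-0.2,0],[5,0,0,-0.2,0],[5,0,0,-0.2,0],[5,0,0,-0.2,0]]]' && python3 -m inch '[[[5,0,0,-0.1,0],[5,0,0,0,0]]]'; python3 -c "
from h import *
plan(.614,.239,.188,78.2)"
```

```text
time_s: 6.1
ee_pos: [0.614, 0.2393, 0.1792]
ee_rot: [[-0.979, 0.203, -0.003], [0.203, 0.979, -0.001], [0.003, -0.002, -1.0]]
ft_force: [6.0, 3.4, -13.4]
grip_width: 0.0129
grasp_force: 58.4
time_s: 6.27
ee_pos: [0.6141, 0.2393, 0.1839]
ee_rot: [[-0.979, 0.203, -0.003], [0.203, 0.979, -0.001], [0.003, -0.001, -1.0]]
ft_force: [5.3, 3.4, -12.8]
grip_width: 0.0132
grasp_force: 58.4
pos [0.6141 0.2393 0.1839] yang 78.3 F [  5.3   3.4 -12.8] grip 0.0132 58.444477915763855 t 6.2667 J6 -60.0
total units dx dy dz [-0.    -0.008 -0.102] roll(first shift in present axes) 0.002
```

```bash
python3 -m inch '[[[5,0,0,-0.05,0],[5,0,0,-0.05,0],[5,0,0,-0.03,0],[5,0,0,0,0]]]'
```

```text
time_s: 6.6
ee_pos: [0.614, 0.2393, 0.1878]
ee_rot: [[-0.979, 0.203, -0.004], [0.203, 0.979, -0.001], [0.004, -0.002, -1.0]]
ft_force: [5.1, 3.9, -13.4]
grip_width: 0.0129
grasp_force: 59.9
```

```bash
python3 -m inch '[[[5,0,0,-0.03,0],[5,0,0,-0.03,0],[5,0,0,0,0]]]'
```

```text
time_s: 6.85
ee_pos: [0.6139, 0.2393, 0.188]
ee_rot: [[-0.979, 0.203, -0.006], [0.203, 0.979, -0.002], [0.006, -0.003, -1.0]]
ft_force: [7.7, 3.6, -20.2]
grip_width: 0.0126
grasp_force: 59.3
```

The force rose to 20 N with no more travel: the gate is at its stop. Check whether the roller rolled.

```bash
python3 -m inch '[[[5,0,0,0,0],[5,0,0,0,0],[5,0,0,0,0],[5,0,0,0,0],[5,0,0,0,0],[5,0,0,0,0],[5,0,0,0,0],[5,0,0,0,0]]]'
python3 - <<'E'
from cell import *
import cv2,numpy as np
o=[]
for n in("top","side"):
    f=get_image(n)["frame"]
    x,y=(160,130) if n=="top" else (220,110)
    o.append(cv2.resize(f[y:y+130,x:x+130],(400,400),interpolation=cv2.INTER_CUBIC))
cv2.imwrite("pics/c3.png",np.hstack(o))
E
```

```text
time_s: 7.52
ee_pos: [0.6139, 0.2393, 0.188]
ee_rot: [[-0.979, 0.203, -0.006], [0.203, 0.979, -0.002], [0.006, -0.003, -1.0]]
ft_force: [7.3, 4.1, -19.6]
grip_width: 0.013
grasp_force: 59.3
```

View pics/c3.png

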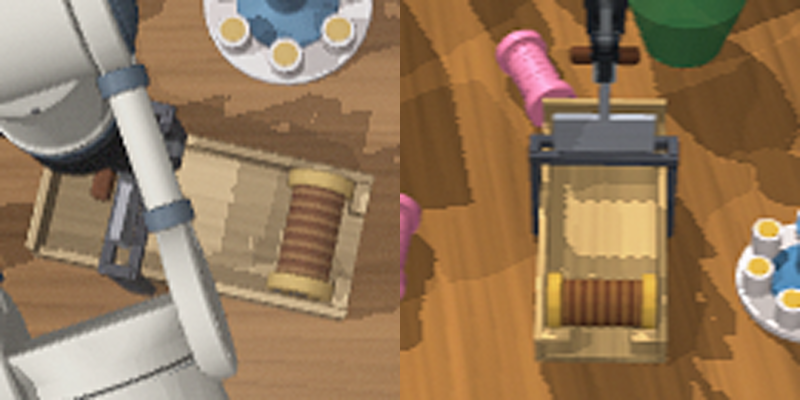

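The roller lies at the lower end (top crop (312,235), side crop (600,300)) against the stop blocks and the gate is up. Ease the gate down.

```bash
python3 -m inch '[[[5,0,0,0.05,0],[5,0,0,0.15,0],[5,0,0,0.15,0],[5,0,0,0.15,0],[5,0,0,0.15,0],[5,0,0,0.15,0],[5,0,0,0.15,0],[5,0,0,0.15,0]]]' && python3 -m inch '[[[5,0,0,0.15,0],[5,0,0,0.15,0],[5,0,0,0.1,0],[5,0,0,0.1,0],[5,0,0,0.05,0],[5,0,0,0.05,0],[5,0,0,0.02,0],[5,0,0,0,0]]]'
```

```text
time_s: 8.28
ee_pos: [0.6141, 0.2394, 0.1475]
ee_rot: [[-0.979, 0.203, -0.002], [0.203, 0.979, -0.0], [0.002, -0.001, -1.0]]
ft_force: [4.7, 2.3, -9.1]
grip_width: 0.0128
grasp_force: 60.8
time_s: 8.95
ee_pos: [0.6142, 0.2394, 0.1239]
ee_rot: [[-0.979, 0.203, -0.001], [0.203, 0.979, 0.0], [0.001, -0.0, -1.0]]
ft_force: [3.7, 1.8, -6.3]
grip_width: 0.0131
grasp_force: 61.2
```

```bash
python3 -m inch '[[[5,0,0,0.03,0],[5,0,0,0.03,0],[5,0,0,0.02,0],[5,0,0,0,0]]]'
```

```text
time_s: 9.28
ee_pos: [0.6143, 0.2394, 0.1229]
ee_rot: [[-0.979, 0.203, 0.001], [0.203, 0.979, 0.001], [-0.001, 0.001, -1.0]]
ft_force: [3.0, 3.1, -0.1]
grip_width: 0.0129
grasp_force: 61.9
```

```bash
python3 -m inch '[[[5,0,0,0.02,0],[5,0,0,0.01,0],[20,0,0,0,0],[40,0,0,0,0],[60,0,0,0,0],[85,0,0,0,0],[85,0,0,0,0],[85,0,0,0,0]]]' && python3 -m inch '[[[85,0,0,0,0],[85,0,0,0,0],[85,0,0,-0.3,0],[85,0,0,-0.5,0],[85,0,0,-0.6,0],[85,0,0,-0.6,0],[85,0,0,-0.3,0],[85,0,0,0,0]]]'
python3 - <<'E'
from h import *
from cell import *
plan(.5861,.105,.2,78.2)
for n in("top","side"):
    d=get_image(n);np.savez(n+"3.npz",**d);X=cloud(d)
    b=(240,175,285,240) if n=="top" else (262,190,320,232)
    P=X[b[1]:b[3],b[0]:b[2]].reshape(-1,3);P=P[(P[:,2]>.058)&(P[:,2]<.09)]
    print(n,rect(P),np.round(np.percentile(P[:,2],[50,95,99]),4))
    b=(160,150,293,250) if n=="top" else (255,135,320,165)
    P=X[b[1]:b[3],b[0]:b[2]].reshape(-1,3);P=P[(P[:,2]>.16)&(P[:,2]<.185)]
    if len(P)>5:print("handle",rect(P),np.round(np.percentile(P[:,2],[5,50,95]),4))
E
```

```text
time_s: 9.95
ee_pos: [0.6141, 0.239, 0.1205]
ee_rot: [[-0.979, 0.203, -0.0], [0.203, 0.979, -0.0], [0.0, -0.0, -1.0]]
ft_force: [-0.0, -0.4, -0.1]
grip_width: 0.0789
grasp_force: 0.0
time_s: 10.62
ee_pos: [0.6154, 0.2396, 0.2186]
ee_rot: [[-0.979, 0.203, 0.008], [0.203, 0.979, 0.003], [-0.007, 0.004, -1.0]]
ft_force: [-0.5, 0.4, 1.1]
grip_width: 0.0851
grasp_force: 0.0
pos [0.6154 0.2396 0.2186] yang 78.29 F [-0.5  0.4  1.1] grip 0.0851 0.0 t 10.6167 J6 -60.0
total units dx dy dz [ 0.037 -3.445  0.451] roll(first shift in present axes) 0.002
top (array([590.2, 124.4]), array([ 92.4, 122. ]), 78.9, 725) [0.0696 0.0777 0.0797]
handle (array([601.7, 242.6]), array([14.1, 39.7]), 78.7, 100) [0.1705 0.1765 0.1804]
side (array([590.9, 116.5]), array([ 87.2, 117.8]), 78.9, 422) [0.0683 0.076  0.0785]
handle (array([614.6, 236.9]), array([21.7, 60.7]), 78.4, 129) [0.1648 0.1726 0.1777]
```

Run:
```python
from h import *
for n in("top","side"):
    X=cloud(np.load(n+"3.npz"))
    b=(240,175,285,240) if n=="top" else (262,190,320,232)
    P=X[b[1]:b[3],b[0]:b[2]].reshape(-1,3)
    for lo in(.062,.068,.073):
        Q=P[(P[:,2]>lo)&(P[:,2]<.09)&(P[:,1]<.15)];print(n,lo,rect(Q),np.round(Q.mean(0),4))
```

```text
top 0.062 (array([586.2, 105. ]), array([ 51.4, 100.9]), 79.0, 631) [0.586  0.1049 0.0705]
top 0.068 (array([586.1, 104.2]), array([ 45.8, 100.8]), 78.1, 446) [0.5859 0.1052 0.0726]
top 0.073 (array([586.4, 105. ]), array([ 33.9, 100.5]), 79.1, 179) [0.5843 0.1062 0.0759]
side 0.062 (array([593.3, 118.3]), array([ 87.6, 103.9]), 76.3, 358) [0.5876 0.0967 0.0694]
side 0.068 (array([586.6, 100.3]), array([41.1, 99.3]), 78.0, 226) [0.5886 0.099  0.0719]
side 0.073 (array([587.4,  98.6]), array([35.1, 97.7]), 79.6, 70) [0.5932 0.0988 0.0754]
```

The top camera agrees with the contact: roller at (0.586, 0.105), gate handle back at its original height.

```bash
python3 -m inch '[[[85,0.04,-0.4,0,0],[85,0,-0.7,0,0],[85,0,-0.8,0,0],[85,0,-0.8,0.4,0],[85,0,-0.6,0.6,0],[85,0,-0.15,0.6,0],[85,0,0,0.6,0],[85,0,0,0,0]]]';  python3 -c "
from h import *
plan(.586,.105,.005,78.2)"
```

```text
time_s: 11.38
ee_pos: [0.5808, 0.1031, 0.1166]
ee_rot: [[-0.979, 0.204, -0.012], [0.204, 0.979, -0.001], [0.012, -0.004, -1.0]]
ft_force: [-0.2, 0.8, -2.2]
grip_width: 0.0852
grasp_force: 0.0
pos [0.5808 0.1031 0.1166] yang 78.21 F [-0.2  0.8 -2.2] grip 0.0852 0.0 t 11.3833 J6 -71.4
total units dx dy dz [-0.149  0.084  2.787] roll(first shift in present axes) 0.0
```

```bash
python3 -m inch '[[[85,0,0,0,0],[85,0,0,0,0]]]'; python3 -c "
from h import *
plan(.586,.105,.005,78.2)"
```

```text
time_s: 11.55
ee_pos: [0.5847, 0.1047, 0.1253]
ee_rot: [[-0.979, 0.203, 0.0], [0.203, 0.979, 0.0], [-0.0, 0.0, -1.0]]
ft_force: [-0.1, 0.3, 0.6]
grip_width: 0.0849
grasp_force: 0.0
pos [0.5847 0.1047 0.1253] yang 78.31 F [-0.1  0.3  0.6] grip 0.0849 0.0 t 11.55 J6 -71.4
total units dx dy dz [-0.031  0.014  3.007] roll(first shift in present axes) 0.002
```

```bash
python3 -m inch '[[[85,-0.03,0.01,0.3,0],[85,0,0,0.4,0],[85,0,0,0.4,0],[85,0,0,0.4,0],[85,0,0,0.4,0],[85,0,0,0.3,0],[85,0,0,0.2,0],[85,0,0,0,0]]]' && python3 -m inch '[[[85,0,0,0.2,0],[85,0,0,0.2,0],[85,0,0,0.15,0],[85,0,0,0.05,0],[85,0,0,0,0],[85,0,0,0,0]]]'
python3 - <<'E'
from h import *
from cell import *
plan(.586,.105,.005,78.2)
f=get_image("side")["frame"];g=get_image("top")["frame"]
cv2.imwrite("pics/c4.png",np.hstack([cv2.resize(f[150:250,240:340],(400,400),interpolation=cv2.INTER_CUBIC),cv2.resize(g[150:250,210:310],(400,400),interpolation=cv2.INTER_CUBIC)]))
E
```

```text
time_s: 12.22
ee_pos: [0.585, 0.1046, 0.0268]
ee_rot: [[-0.979, 0.203, -0.003], [0.203, 0.979, -0.0], [0.003, -0.001, -1.0]]
ft_force: [-0.6, 0.4, -0.4]
grip_width: 0.0853
grasp_force: 0.0
time_s: 12.72
ee_pos: [0.5859, 0.1045, 0.0048]
ee_rot: [[-0.979, 0.203, 0.0], [0.203, 0.979, 0.0], [-0.0, 0.0, -1.0]]
ft_force: [-0.5, 0.3, -0.2]
grip_width: 0.0849
grasp_force: 0.0
pos [0.5859 0.1045 0.0048] yang 78.28 F [-0.5  0.3 -0.2] grip 0.0849 0.0 t 12.7167 J6 -71.4
total units dx dy dz [-0.001  0.013 -0.006] roll(first shift in present axes) 0.002
```

View pics/c4.png

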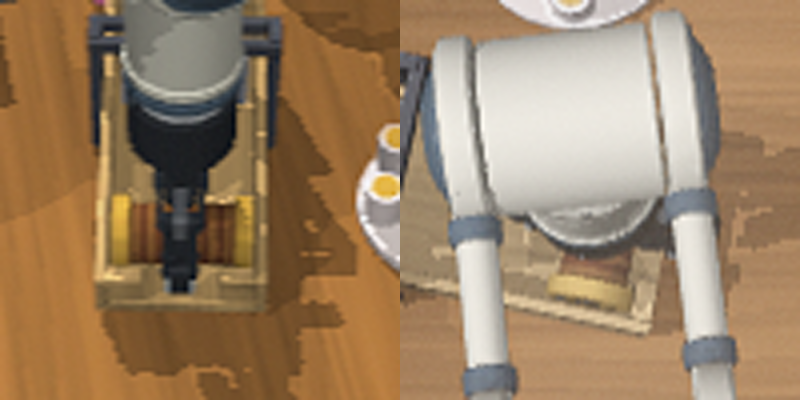

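The side view shows the near finger in the middle gap of the stop blocks (crop (180,285)), centred on the roller. Close.

```bash
python3 -m inch '[[[70,0,0,0,0],[60,0,0,0,0],[52,0,0,0,0],[47,0,0,0,0],[44,0,0,0,0],[40,0,0,0,0],[35,0,0,0,0],[35,0,0,0,0]]]' && python3 -m inch '[[[35,0,0,0,0],[35,0,0,0,0],[35,0,0,0,0],[35,0,0,0,0]]]'
```

```text
time_s: 13.48
ee_pos: [0.5861, 0.1048, 0.0052]
ee_rot: [[-0.979, 0.203, 0.001], [0.203, 0.979, 0.0], [-0.001, 0.001, -1.0]]
ft_force: [-0.8, 0.4, 3.8]
grip_width: 0.0425
grasp_force: 60.9
time_s: 13.82
ee_pos: [0.586, 0.1048, 0.0052]
ee_rot: [[-0.979, 0.203, 0.001], [0.203, 0.979, 0.0], [-0.001, 0.001, -1.0]]
ft_force: [-0.9, 1.9, 5.0]
grip_width: 0.0428
grasp_force: 61.1
```

```bash
python3 -m inch '[[[35,0,0,-0.1,0],[35,0,0,-0.2,0],[35,0,0,-0.4,0],[35,0,0,-0.5,0],[35,0,0,-0.5,0],[35,0,0,-0.5,0],[35,0,0,-0.5,-0.1],[35,0,0,-0.2,-0.1]]]' && python3 -m inch '[[[35,0,0,0,-0.11],[35,0,0,0,-0.11],[35,0,0,0,-0.11],[35,0,0,0,-0.11],[35,0,0,0,0],[35,0,0,0,0]]]'; python3 -c "
from h import *
plan(.570,-.158,.110,107.7)"
```

```text
time_s: 14.48
ee_pos: [0.5863, 0.1039, 0.1233]
ee_rot: [[-0.999, 0.044, 0.002], [0.044, 0.999, -0.001], [-0.002, -0.001, -1.0]]
ft_force: [0.3, 0.9, -4.2]
grip_width: 0.0425
grasp_force: 61.6
time_s: 14.98
ee_pos: [0.5852, 0.104, 0.1197]
ee_rot: [[-0.957, -0.291, -0.002], [-0.291, 0.957, -0.001], [0.002, -0.0, -1.0]]
ft_force: [0.6, 0.2, -6.2]
grip_width: 0.0424
grasp_force: 61.6
pos [0.5852 0.104  0.1197] yang 106.92 F [ 0.6  0.2 -6.2] grip 0.0424 61.62623047828674 t 14.9833 J6 -100.1
total units dx dy dz [ 2.27  -6.156  0.249] roll(first shift in present axes) -0.017
```

```bash
python3 -m inch '[[[35,0.1,-0.28,0,0],[35,0.18,-0.5,0,0],[35,0.22,-0.6,0,0],[35,0.22,-0.6,0,0],[35,0.22,-0.6,0,0],[35,0.22,-0.6,0,0],[35,0.22,-0.6,0,0],[35,0.22,-0.6,0,0]]]' && python3 -m inch '[[[35,0.22,-0.6,0,0],[35,0.22,-0.6,0,0],[35,0.16,-0.4,0,0],[35,0.07,-0.18,0,0],[35,0,0,0,-0.017],[35,0,0,0,0]]]'
python3 - <<'E'
from h import *
from cell import *
plan(.570,-.158,.0246,107.7)
for n in("top","side"):
    d=get_image(n);np.savez(n+"4.npz",**d)
    X=cloud(d);m=(X[...,2]>.085)&(X[...,2]<.20)&(abs(X[...,0]-.57)<.08)&(abs(X[...,1]+.158)<.07)
    h=cv2.cvtColor(d["frame"],cv2.COLOR_BGR2HSV); c=(h[...,0]<32)&(h[...,1]>70)&m
    P=X[c];print(n,rect(P),np.round(np.percentile(P[:,2],[1,50,95]),3))
E
```

```text
time_s: 15.65
ee_pos: [0.5754, -0.0838, 0.1205]
ee_rot: [[-0.957, -0.291, -0.001], [-0.291, 0.957, -0.001], [0.001, -0.0, -1.0]]
ft_force: [0.9, 0.3, -5.1]
grip_width: 0.0425
grasp_force: 61.8
time_s: 16.15
ee_pos: [0.5711, -0.1577, 0.1205]
ee_rot: [[-0.952, -0.306, -0.001], [-0.306, 0.952, 0.001], [0.0, 0.001, -1.0]]
ft_force: [1.2, -0.1, -4.6]
grip_width: 0.0423
grasp_force: 61.8
pos [ 0.5711 -0.1577  0.1205] yang 107.82 F [ 1.2 -0.1 -4.6] grip 0.0423 61.845277547836304 t 16.15 J6 -126.6
total units dx dy dz [ 2.900e-02 -1.000e-03  2.396e+00] roll(first shift in present axes) 0.003
top (array([ 571.2, -155.6]), array([100.4,  54.8]), 18.0, 348) [0.153 0.184 0.194]
side (array([ 571.3, -164.8]), array([ 85. , 112.3]), 78.2, 594) [0.142 0.182 0.192]
```

```bash
python3 -m inch '[[[35,0.03,0,0.2,0],[35,0,0,0.35,0],[35,0,0,0.4,0],[35,0,0,0.4,0],[35,0,0,0.35,0],[35,0,0,0.25,0],[35,0,0,0.15,0],[35,0,0,0,0]]]' && python3 -m inch '[[[35,0,0,0.06,0],[35,0,0,0.06,0],[35,0,0,0.04,0],[35,0,0,0,0]]]'; python3 -c "
from h import *
plan(.570,-.158,.0246,107.7)"
```

```text
time_s: 16.92
ee_pos: [0.5692, -0.1575, 0.0343]
ee_rot: [[-0.952, -0.307, -0.003], [-0.307, 0.952, 0.001], [0.003, 0.002, -1.0]]
ft_force: [-0.6, -0.8, -5.5]
grip_width: 0.0425
grasp_force: 61.9
time_s: 17.25
ee_pos: [0.5705, -0.1582, 0.0306]
ee_rot: [[-0.952, -0.306, 0.001], [-0.306, 0.952, -0.0], [-0.001, -0.0, -1.0]]
ft_force: [0.3, -0.0, -4.7]
grip_width: 0.0423
grasp_force: 61.9
pos [ 0.5705 -0.1582  0.0306] yang 107.85 F [ 0.3 -0.  -4.7] grip 0.0423 61.87037944793701 t 17.25 J6 -126.6
total units dx dy dz [0.01  0.008 0.15 ] roll(first shift in present axes) 0.003
```

```bash
python3 -m inch '[[[35,0,0,0.04,0],[35,0,0,0.04,0],[35,0,0,0.03,0],[35,0,0,0,0]]]'&& python3 -m inch '[[[35,0,0,0.02,0],[35,0,0,0,0]]]'&& python3 -m inch '[[[35,0,0,0.02,0],[35,0,0,0,0]]]'
```

```text
time_s: 17.58
ee_pos: [0.5705, -0.1583, 0.0262]
ee_rot: [[-0.952, -0.306, 0.001], [-0.306, 0.952, -0.0], [-0.0, -0.001, -1.0]]
ft_force: [-0.3, -0.6, -3.8]
grip_width: 0.0426
grasp_force: 62.1
time_s: 17.75
ee_pos: [0.5707, -0.1584, 0.0259]
ee_rot: [[-0.952, -0.306, 0.001], [-0.306, 0.952, -0.001], [-0.001, -0.001, -1.0]]
ft_force: [-0.4, -0.6, -0.8]
grip_width: 0.0426
grasp_force: 62.4
time_s: 17.92
ee_pos: [0.5709, -0.1587, 0.0256]
ee_rot: [[-0.952, -0.306, 0.002], [-0.306, 0.952, -0.001], [-0.001, -0.002, -1.0]]
ft_force: [-1.6, -2.1, 3.7]
grip_width: 0.0428
grasp_force: 62.8
```

Contact at the expected height (TCP 0.0257). Release and withdraw.

```bash
python3 -m inch '[[[44,0,0,0,0],[48,0,0,0,0],[52,0,0,0,0],[60,0,0,0,0],[70,0,0,0,0],[75,0,0,0,0],[75,0,0,0,0],[75,0,0,0,0]]]' && python3 -m inch '[[[75,0,0,-0.2,0],[75,0,0,-0.4,0],[75,0,0,-0.6,0],[75,0,0,-0.6,0],[75,0,0,-0.6,0],[75,0,0,-0.6,0],[75,0,0,-0.5,0],[75,0,0,-0.2,0]]]' && python3 -m inch '[[[75,0.7,0,0,0],[75,0.9,0,0,0],[75,0.9,0,0,0],[75,0.9,0,0,0],[75,0.6,0,0,0],[75,0.3,0,0,0],[75,0,0,0,0],[75,0,0,0,0]]]'
python3 - <<'E'
from h import *
from cell import *
plan(.57,-.158,.1,107.7)
I={}
for n in("top","side"):
    d=get_image(n);I[n]=d["frame"]
    X=cloud(d);m=(X[...,2]>.075)&(X[...,2]<.115)&(abs(X[...,0]-.57)<.06)&(abs(X[...,1]+.158)<.07)
    P=X[m];print(n,rect(P),np.round(np.percentile(P[:,2],[50,95,99]),4))
cv2.imwrite("pics/c5.png",np.hstack([cv2.resize(I["top"][60:360,160:460],(400,400)),cv2.resize(I["side"][100:400,150:450],(400,400))]))
E
```

```text
time_s: 18.58
ee_pos: [0.5703, -0.158, 0.0242]
ee_rot: [[-0.952, -0.307, -0.0], [-0.307, 0.952, 0.0], [0.0, 0.0, -1.0]]
ft_force: [0.4, 0.2, 0.2]
grip_width: 0.0752
grasp_force: 0.0
time_s: 19.25
ee_pos: [0.5714, -0.1584, 0.1771]
ee_rot: [[-0.952, -0.307, 0.006], [-0.307, 0.952, -0.002], [-0.005, -0.004, -1.0]]
ft_force: [-0.1, -0.0, 0.5]
grip_width: 0.0752
grasp_force: 0.0
time_s: 19.92
ee_pos: [0.4068, -0.2108, 0.1724]
ee_rot: [[-0.952, -0.306, 0.001], [-0.306, 0.952, 0.0], [-0.001, -0.0, -1.0]]
ft_force: [0.9, 0.3, 0.3]
grip_width: 0.075
grasp_force: 0.0
pos [ 0.4068 -0.2108  0.1724] yang 107.8 F [0.9 0.3 0.3] grip 0.075 0.0 t 19.9167 J6 -139.5
total units dx dy dz [-4.286  0.011  1.813] roll(first shift in present axes) 0.002
top (array([ 570.9, -157.6]), array([100.7,  54.6]), 17.5, 731) [0.0892 0.0976 0.1   ]
side (array([ 572.5, -162.5]), array([101.9,  52.6]), 17.2, 667) [0.0879 0.0955 0.0982]
```

View pics/c5.png

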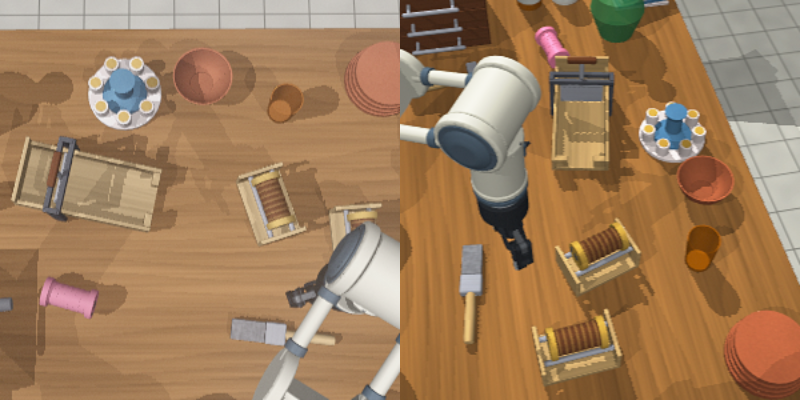

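The roller lies cradled along the bars (top crop (272,203); centre (0.571, −0.158), 17.5°, top z≈0.098). The gate is down, and roller2 and the glass are unmoved.

```bash
python3 -c "
from cell import *
print(hand_in())"
```

```text
the job is handed in; nothing more can be done
None
```

The job is done and handed in at about 20 s: the gate was lifted to its stop and eased back home, and the roller now lies cradled on the empty rest, with the other roller and the tea glass left where they were.

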